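# Refit the strainer and reamer of a stall's citrus juicer

## Task

The juicer's washed parts are drying on the stall's table. Slip the steel strainer dish over the juicer's spindle and push it down, with its stiff seal collar, until it is fully home, then seat the larger of the two white reamers over the spindle on top of it. Leave the small reamer, the bottle and the cup where they are, and let go of everything.

Things in the scene. Friction and masses are not known exactly. Their poses are not given: they have to be found in the camera images.
- juicer: Electric citrus juicer fixed to the table: grey round body, 160 mm wide, open steel bowl on top (152 mm inside, rim at 150 mm height) and an upright round steel spindle on its axis, 18 mm in diameter, tapering to 8 mm over the top 8 mm. Origin: on the axis at table height; z up; small spout and switch on its -x side.
- seat (a point): Point on the juicer's axis, 132 mm above the table, where the strainer's underside lies when the strainer is fully home (its rim then 2 mm below the bowl's rim).
- spindle_tip (a point): Centre of the spindle's tip, 206 mm above the table.
- collar (a joint): Black rubber seal collar, 30 mm wide, 12 mm high, round the spindle inside the bowl. 0: up (its top 146 mm above the table); 0.014: down on its stop (top at 132 mm). It slides stiffly (10 N, more if fast) and stays where left; the parts' weight does not move it: push it down through the strainer.
- strainer: Round shallow steel dish with dark perforations, standing upright: 132 mm across, rim 16 mm high, floor 4 mm thick, inside radius 62 mm. A central open tube, 29 mm outside, 21 mm bore, runs from the underside up to 44 mm height; grip it by this tube. Origin: centre of the underside, z up. 0.13 kg. Any yaw.
- reamer: Larger white plastic reamer, upright: round band 55 mm across up to 34 mm height, then a ribbed cone to its tip at 62 mm. Hollow below: a recess 38 mm across, 14 mm deep, that goes over the top of the strainer's tube, then a blind 21 mm bore up to 53 mm for the spindle. Origin: centre of underside. 0.09 kg. Seated on the tube, its underside is 162 mm above the table. Any yaw.
- small_reamer: The smaller white reamer: 38 mm in diameter, 44 mm high, solid. Origin: centre of its underside. To be left alone.
- bottle: Clear bottle with a green cap, 60 mm in diameter, 160 mm high. Origin: centre of its underside. To be left alone.
- cup: Clear empty cup, mouth 80 mm across, 100 mm high. Origin: centre of its underside. To be left alone.
Mind the look-alikes: they are no part of the job. Several things have the shape of the strainer; the one meant has the colours described above. Leave any red look-alike of the reamer alone.

How it is judged:
By the outcome, as a careful person would: the job done as asked, in the order asked, and still so for the second after the job is handed in, with the robot touching nothing.
It also fails if it takes over 64 s, if anything falls off the work surface, if the arm or the gripper's body presses on something with over 40 N, if the wrist force passes 120 N, or if a joint passes its speed limit or range.

## Robot

A 7-joint arm with a two-finger parallel gripper is mounted at the origin on the work surface. World frame = base frame: x ahead of the robot, y to its left, z up, the work surface at z = 0. Lengths are in m, angles in rad, forces in N, time in s.
With the tool pointing down it reaches from about 0.4 to 0.85 m from the base axis. Payload 4.5 kg.
Tool frame: the origin (TCP) lies at the very end of the fingers, on their centre line; the grasp point (between the pads) lies 19 mm behind it; z points along the fingers, y is the direction in which the jaws open and shut (so a half turn about z gives the same grasp; the last joint's range is limited). The gripper opens to 85 mm and grips with 20 to 120 N. Pads are 22 mm wide; open, the fingers measure 114 mm over their backs; the gripper's body (76 mm by 85 mm) begins 54 mm behind the grasp point. The pads swing forward as they close: fully open they stand 13 mm farther back than shut.
Start: joints at [1.329, 0.689, -0.195, 1.565, 0.157, 0.902, -0.215], TCP at [0.17, -0.601, 0.231] pointing down, gripper open.
Joint ranges: [-3.01, 3.01], [-0.46, 2.08], [-1.47, 1.51], [0.13, 2.56], [-1, 4.14], [0.04, 2.09], [-2.66, 2.66]. Speed limits (rad/s): [2.57, 2.57, 3.14, 3.14, 3.14, 3.14, 3.14].

## Interface

Orientations are given as a rotation vector (axis times angle).
In Python, from bench import * gives the robot as it stands.
- The arm moves only by the tool send_rows, never from a script. Its argument "commands" is a list that holds one entry, the list of rows, each a list of 6 numbers: the shift along the tool's x, y, z in m, then the turn, a rotation vector about the tool's x, y, z in degrees. A call has exactly 8 rows; each row is the pose to reach, as a shift and turn from the pose commanded when the call began, along the tool's axes at that moment; what a row does not reach only later rows make up. A row lasts 1/10 s, in which the tool goes at most 50 mm and 8.59 degrees, less where a joint would pass 70% of its speed; a pose out of reach is approached as far as the arm can. A call with a gripper value outside its range is refused whole. "gripper" is the closure, from 0 (fully open) to 1 (shut), set as the call begins (left out, the last holds). The fingers move at their own pace and stop on an object; "squeeze" is the grip in N (left out, the last holds). Time passes only in rows, so rows that repeat a pose let the fingers close, or fill a call up. It gives the time, the measured TCP pose, the force and the opening at its end, in the units of the state.
- get_state(): the state, without advancing time (a new reading comes with each control period).
- snapshot(name): name is "scene" or "top"; returns (picture, depth): 384x512x3 uint8, blue, green, red; 384x512 float32, m along the optical axis (not along the pixel's ray), 0 where there is no reading.
- camera_model(name): a dict with "fx", "fy", "cx", "cy" (pixels), "R" (3x3) and "t" (3): a world point X has camera coordinates R X + t. Camera axes: x right, y down, z forward; pixel columns grow to the right and rows downward; lengths in m; the calibration is good to about 2 mm. A picture is of the moment at which its call begins. camera_model takes no time and is no camera call.
- sign_off(): hands the job in, once; it reports no verdict.
The state is a dict: "t": time; "q": joint angles; "dq": joint speeds; "joint_torque": joint torques, N m; "tool_pos": TCP position; "eef_rot": TCP orientation; "force": force on the tool from outside, world axes, zero at the start; "moment": the same for the moment, N m; "opening": finger opening in m.
Only numpy, scipy, OpenCV 4.12 (cv2) and the standard library are available. Lean on these libraries where they do the work, as an engineer would, in place of code of your own. Each camera call takes 0.05 s, during which the arm holds its last target.

## Working session

There is one attempt and no reset: what is moved stays moved. The work goes in short steps, Python scripts to look and compute and a tool call to move; the robot and the scene stay as the last step left them, time stands still between calls to the robot, and variables do not carry over. Pictures are saved under pics/ and viewed, and the job is handed in when it is done.

Besides the shell and the picture viewer there is one more tool, called after "Emit:" as name(argument=value, ...) on one line, values as JSON. send_rows: Moves the arm, as the interface text tells. Its arguments: {"type":"object","properties":{"commands":{"type":"array"},"gripper":{"type":"number"},"squeeze":{"type":"number"}},"required":["commands"]}

```bash
ls; mkdir -p pics; python3 - <<'E'
from bench import *
import cv2,numpy as np
s=get_state();print({k:np.round(v,3) for k,v in s.items()})
for n in("scene","top"):
    p,d=snapshot(n);cv2.imwrite(f"pics/{n}0.png",p);np.save(f"pics/{n}0.npy",d);print(n,camera_model(n))
E
```

```text
pics
{'t': np.float64(0.0), 'q': array([ 1.329,  0.69 , -0.195,  1.566,  0.157,  0.903, -0.215]), 'dq': array([ 0.001, -0.001,  0.   , -0.001,  0.001,  0.002, -0.002]), 'joint_torque': array([ 1.0000e-03, -5.3961e+01, -1.2660e+00, -1.5855e+01,  9.0000e-03,
        9.0000e-03, -0.0000e+00]), 'tool_pos': array([ 0.17 , -0.601,  0.23 ]), 'eef_rot': array([-3.11e+00, -4.32e-01,  1.00e-03]), 'force': array([-0.634, -0.896, -0.118]), 'moment': array([ 0.005,  0.036, -0.039]), 'opening': np.float64(0.085)}
scene {'fx': 408.8525972590054, 'fy': 408.8525972590054, 'cx': 263.0027891713326, 'cy': 186.1247585724421, 'R': array([[ 0.79388821,  0.60806272,  0.0011109 ],
       [ 0.43769408, -0.57018439, -0.69520763],
       [-0.42209643,  0.55240338, -0.71880812]]), 't': array([-0.42893144, -0.12954979,  1.44133875])}
top {'fx': 429.9042185938489, 'fy': 429.9042185938489, 'cx': 252.9264178787771, 'cy': 195.54226504505044, 'R': array([[-0.01225892, -0.99989888,  0.00720759],
       [-0.98026853,  0.01059542, -0.19738627],
       [ 0.19728994, -0.00948512, -0.9802993 ]]), 't': array([1.28004999e-03, 5.64153443e-01, 1.41562750e+00])}
```

View pics/scene0.png

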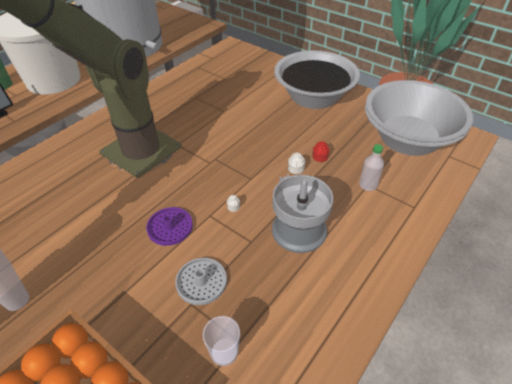

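View pics/top0.png

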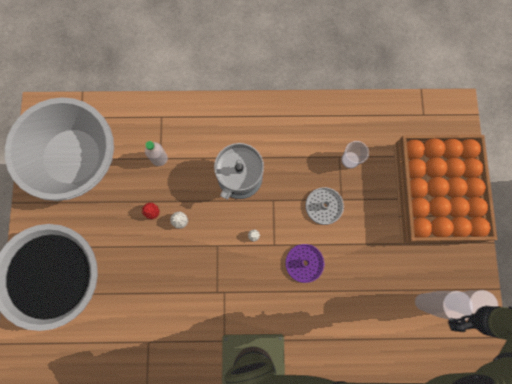

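The scene view shows the grey strainer near (202,281), the purple look-alike (170,226), the juicer (302,210), the large reamer (297,162), the red one (320,151) and the small one (233,203). In the top view the strainer is near (325,206), the reamer (179,220) and the juicer (239,168). Next I'll enlarge crops.

```bash
cat > h.py <<'E'
import numpy as np,cv2
from bench import *
def w(n,u,v,z=None,d=None):
    m=camera_model(n);R=np.array(m['R']);t=np.array(m['t'])
    r=np.array([(u-m['cx'])/m['fx'],(v-m['cy'])/m['fy'],1.])
    c=-R.T@t; k=R.T@r
    if d is None: d=(z-c[2])/k[2]
    return c+np.asarray(d)*k
def px(n,X):
    m=camera_model(n);p=np.array(m['R'])@np.array(X)+m['t'];return m['fx']*p[0]/p[2]+m['cx'],m['fy']*p[1]/p[2]+m['cy']
def cloud(n,d):
    m=camera_model(n);R=np.array(m['R']);t=np.array(m['t'])
    v,u=np.mgrid[:d.shape[0],:d.shape[1]]
    P=np.stack([(u-m['cx'])/m['fx']*d,(v-m['cy'])/m['fy']*d,d],-1)
    return (P-t)@R
E
python3 - <<'E'
from h import *
p=cv2.imread("pics/top0.png")
def crop(x,y,r=32):return cv2.resize(p[y-r:y+r,x-r:x+r],None,fx=6,fy=6,interpolation=cv2.INTER_CUBIC)
a=np.hstack([crop(325,206),crop(239,170)]);cv2.imwrite("pics/c1.png",a)
a=np.hstack([crop(170,216),crop(254,235)]);cv2.imwrite("pics/c2.png",a)
for n in("top","scene"):
    C=cloud(n,np.load(f"pics/{n}0.npy"))
    for q in ([(325,206),(318,195),(239,168),(239,150),(179,220),(254,235),(340,240),(350,152)] if n=="top" else [(202,281),(302,200),(297,160),(233,203)]): print(n,q,C[q[1],q[0]].round(4))
E
```

```text
top (325, 206) [ 0.5355 -0.2614 -0.0036]
top (318, 195) [ 0.5754 -0.238  -0.0026]
top (239, 168) [0.6369 0.0397 0.1497]
top (239, 150) [0.7112 0.0403 0.1068]
top (179, 220) [0.4821 0.2452 0.0591]
top (254, 235) [ 0.43   -0.0073  0.0454]
top (340, 240) [ 0.414  -0.3079 -0.0012]
top (350, 152) [ 0.7336 -0.3612 -0.0015]
scene (202, 281) [ 0.5473 -0.2654  0.0273]
scene (302, 200) [0.6468 0.0305 0.143 ]
scene (297, 160) [0.4975 0.2367 0.0544]
scene (233, 203) [ 0.4418 -0.0187  0.0347]
```

View pics/c1.png

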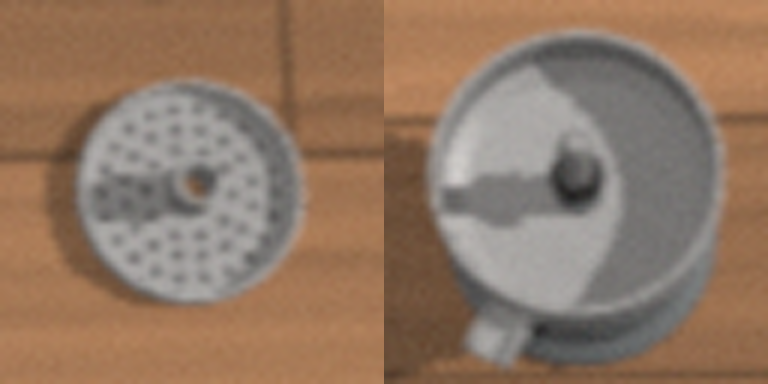

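View pics/c2.png

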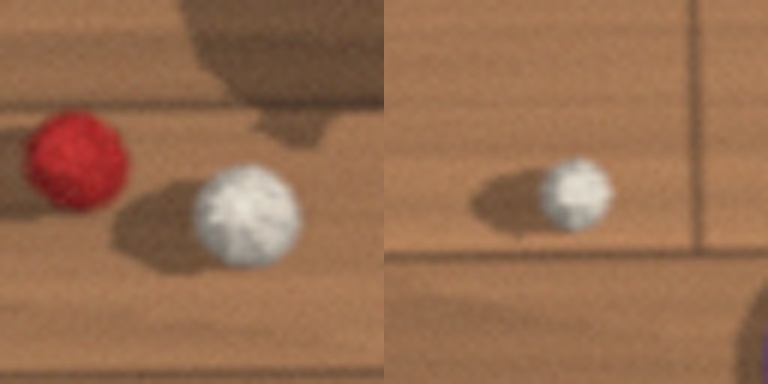

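```bash
python3 - <<'E'
from h import *
def o(x,y,cx,cy): return cx-32+(x+.5)/6-.5, cy-32+(y+.5)/6-.5
def P(l,x,y,cx,cy,z): print(l,np.round(o(x,y,cx,cy),1),w("top",*o(x,y,cx,cy),z=z).round(4))
P("str rim",190,191,325,206,.016)
P(" L",77,191,325,206,.016);P(" R",303,191,325,206,.016);P(" T",190,79,325,206,.016);P(" B",190,303,325,206,.016)
P("str tube",197,185,325,206,.044)
P("bowl rim",192.5,175,239,170,.150);P(" L",44,175,239,170,.15);P(" R",341,175,239,170,.15);P(" T",192,32,239,170,.15);P(" B",192,318,239,170,.15)
P("tip",574-384,138,239,170,.206)
P("reamer",247,217,170,216,.034);P(" L",193,217,170,216,.034);P(" R",301,217,170,216,.034);P("T",247,165,170,216,.034);P("B",247,270,170,216,.034)
# depth based
for n in("top","scene"):
    C=cloud(n,np.load(f"pics/{n}0.npy"))
    for l,c,r,z0,z1 in(("rim",(.637,.036),.1,.144,.156),("tip",(.637,.036),.04,.17,.23),("reamer",(.49,.24),.05,.02,.08),("str",(.545,-.262),.09,.008,.07),("tube",(.545,-.262),.04,.03,.06)):
        m=(np.hypot(C[...,0]-c[0],C[...,1]-c[1])<r)&(C[...,2]>z0)&(C[...,2]<z1)
        q=C[m]
        if len(q): print(n,l,len(q),q.min(0).round(3),q.max(0).round(3),"mid",((q.min(0)+q.max(0))/2).round(4))
p=cv2.imread("pics/scene0.png")
def crop(x,y,r=32):return cv2.resize(p[y-r:y+r,x-r:x+r],None,fx=6,fy=6,interpolation=cv2.INTER_CUBIC)
cv2.imwrite("pics/c3.png",np.hstack([crop(202,275),crop(302,200)]))
cv2.imwrite("pics/c4.png",np.hstack([crop(302,160),crop(234,203)]))
E
```

```text
str rim [324.2 205.4] [ 0.5342 -0.2553  0.016 ]
 L [305.4 205.4] [ 0.5349 -0.1892  0.016 ]
 R [343.1 205.4] [ 0.5335 -0.3215  0.016 ]
 T [324.2 186.8] [ 0.6012 -0.2583  0.016 ]
 B [324.2 224.1] [ 0.4683 -0.2524  0.016 ]
str tube [325.4 204.4] [ 0.5327 -0.2545  0.044 ]
bowl rim [238.7 166.8] [0.641  0.0408 0.15  ]
 L [213.9 166.8] [0.6419 0.121  0.15  ]
 R [263.4 166.8] [ 0.6402 -0.0395  0.15  ]
 T [238.6 142.9] [0.7219 0.0406 0.15  ]
 B [238.6 190.6] [0.562  0.0415 0.15  ]
tip [238.2 160.6] [0.6457 0.0406 0.206 ]
reamer [178.8 219.8] [0.4866 0.2502 0.034 ]
 L [169.8 219.8] [0.4869 0.2811 0.034 ]
 R [187.8 219.8] [0.4862 0.2194 0.034 ]
T [178.8 211.1] [0.5167 0.2509 0.034 ]
B [178.8 228.6] [0.4561 0.2496 0.034 ]
top rim 237 [ 0.564 -0.035  0.144] [0.723 0.121 0.156] mid [0.6434 0.0429 0.1498]
top tip 35 [0.633 0.035 0.17 ] [0.65  0.051 0.209] mid [0.6415 0.0432 0.1897]
top reamer 210 [0.462 0.226 0.021] [0.514 0.28  0.067] mid [0.4879 0.2534 0.0442]
top str 288 [ 0.469 -0.319  0.008] [ 0.602 -0.191  0.047] mid [ 0.5355 -0.2549  0.0273]
top tube 38 [ 0.521 -0.268  0.031] [ 0.549 -0.241  0.047] mid [ 0.5349 -0.2545  0.0386]
scene rim 396 [ 0.564 -0.041  0.144] [0.724 0.119 0.155] mid [0.6438 0.0389 0.1497]
scene tip 79 [0.637 0.029 0.171] [0.653 0.045 0.208] mid [0.6448 0.0369 0.1891]
scene reamer 222 [0.465 0.222 0.021] [0.517 0.274 0.065] mid [0.491  0.2482 0.0426]
scene str 524 [ 0.469 -0.325  0.008] [ 0.602 -0.193  0.045] mid [ 0.5352 -0.2587  0.0267]
scene tube 93 [ 0.522 -0.273  0.03 ] [ 0.55  -0.244  0.045] mid [ 0.5361 -0.2585  0.0377]
```

View pics/c3.png

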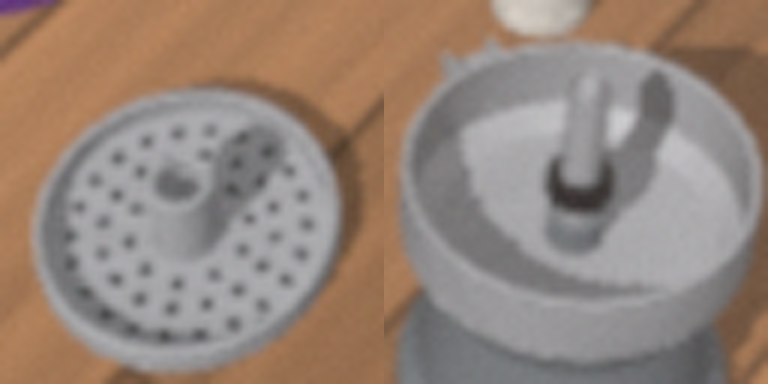

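View pics/c4.png

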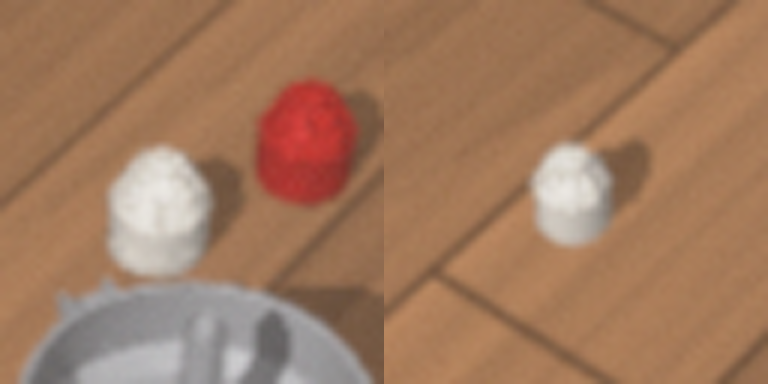

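Both cameras agree to within about 4 mm and err in opposite directions in y, so I'm averaging them: strainer (0.535,-0.2565), juicer axis (0.643,0.041), reamer (0.4885,0.2505). The sizes also check out: the rim measures 132 mm and the bowl rim about 160 mm.

```bash
cat >> h.py <<'E'
from scipy.spatial.transform import Rotation as Ro
def go(x,y,z,yaw=0.):
    "shift/turn (tool axes) from the measured pose to TCP (x,y,z), tool down, tool x at world yaw deg"
    s=get_state();R=Ro.from_rotvec(s['eef_rot']);T=Ro.from_euler('z',yaw,degrees=True)*Ro.from_rotvec([np.pi,0,0])
    print("t",round(float(s['t']),2),"pos",np.round(s['tool_pos'],4),"F",np.round(s['force'],1),"open",round(float(s['opening']),4),"q",np.round(s['q'],2))
    print("mm",(R.inv().apply(np.array([x,y,z])-s['tool_pos'])*1000).round(1),"deg",(R.inv()*T).as_rotvec(degrees=True).round(2))
E
python3 - <<'E'
from h import *
go(.535,-.2565,.231)
C=cloud("top",np.load("pics/top0.npy"))
print(C[211,151], w("top",151,211,z=.034))
E
```

```text
t 0.1 pos [ 0.17   -0.6008  0.2306] F [ 1.4 -0.6 -0.5] open 0.0855 q [ 1.33  0.69 -0.19  1.57  0.16  0.9  -0.22]
mm [ 4.450e+02 -2.319e+02 -1.000e-01] deg [-0.09  0.02 15.81]
[0.51380565 0.34049241 0.05960498] [0.5180757  0.34639369 0.034     ]
```

Emit:
send_rows(commands=[[[0.02,-0.01,0,0,0,2],[0.055,-0.029,0,0,0,4],[0.09,-0.047,0,0,0,6],[0.125,-0.065,0,0,0,8],[0.16,-0.083,0,0,0,10],[0.195,-0.102,0,0,0,12],[0.23,-0.12,0,0,0,14],[0.265,-0.138,0,0,0,15.8]]], gripper=0.35, squeeze=60)

```text
t: 0.9
tool_pos: [0.3884, -0.395, 0.231]
eef_rot: [-3.141, 0.002, 0.001]
force: [-0.5, -0.3, -0.0]
opening: 0.0556
```

```bash
python3 -c "
from h import *
go(.535,-.2565,.11)"
```

```text
t 0.9 pos [ 0.3884 -0.395   0.231 ] F [-0.5 -0.3 -0. ] open 0.0556 q [ 0.76  0.59 -0.08  1.79  0.07  0.77 -0.93]
mm [ 146.5 -138.7  121. ] deg [-0.02  0.03 -0.07]
```

Emit:
send_rows(commands=[[[0.025,-0.024,0.01,0,0,0],[0.055,-0.052,0.03,0,0,0],[0.09,-0.085,0.06,0,0,0],[0.12,-0.114,0.085,0,0,0],[0.14,-0.133,0.11,0,0,0],[0.1465,-0.1387,0.121,0,0,0],[0.1465,-0.1387,0.121,0,0,0],[0.1465,-0.1387,0.121,0,0,0]]])

```text
t: 1.7
tool_pos: [0.533, -0.2594, 0.1105]
eef_rot: [3.14, -0.003, -0.002]
force: [0.2, 0.2, -0.6]
opening: 0.0558
```

```bash
python3 - <<'E'
from h import *
go(.535,-.2565,.013)
p,d=snapshot("scene")
cv2.imwrite("pics/s1.png",cv2.resize(p[180:340,120:300],None,fx=4,fy=4,interpolation=cv2.INTER_CUBIC)[:600,:])
E
```

```text
t 1.7 pos [ 0.533  -0.2594  0.1105] F [ 0.2  0.2 -0.6] open 0.0558 q [ 0.4   0.81 -0.04  1.77  0.06  0.56 -1.25]
mm [ 2.1 -3.  97.5] deg [ 0.08  0.06 -0.09]
```

View pics/s1.png

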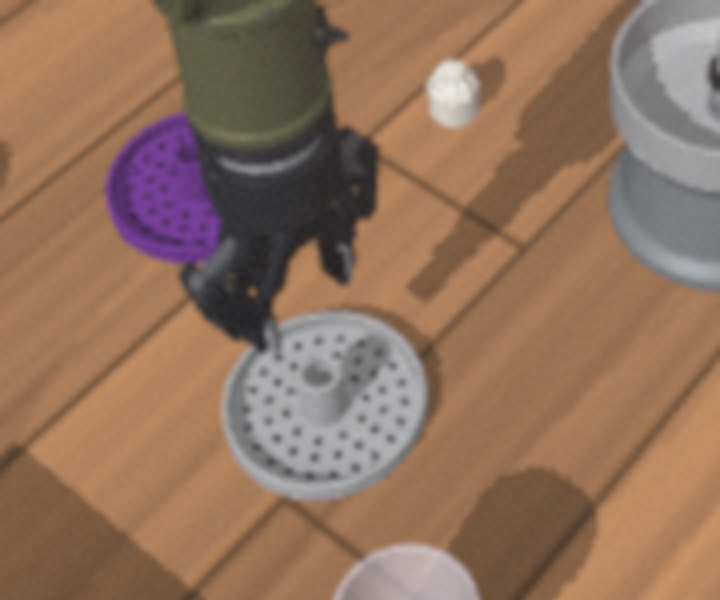

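The gripper is above the dish with its jaws along world y. The tube stands at crop (320,385).

```bash
python3 - <<'E'
from h import *
go(.535,-.2565,.013)
snapshot("scene")
go(.535,-.2565,.013)
E
```

```text
t 1.75 pos [ 0.533  -0.2601  0.1111] F [ 0.3 -1.2  0.2] open 0.0556 q [ 0.4   0.81 -0.04  1.77  0.06  0.56 -1.25]
mm [ 2.  -3.8 98.1] deg [ 0.12  0.01 -0.16]
t 1.8 pos [ 0.5332 -0.2602  0.1114] F [0.5 0.1 0.3] open 0.0554 q [ 0.4   0.81 -0.04  1.77  0.05  0.56 -1.25]
mm [ 1.8 -3.9 98.4] deg [ 0.12 -0.03 -0.18]
```

Emit:
send_rows(commands=[[[0.002,-0.004,0.01,0,0,0],[0.002,-0.004,0.03,0,0,0],[0.002,-0.004,0.05,0,0,0],[0.002,-0.004,0.07,0,0,0],[0.002,-0.004,0.085,0,0,0],[0.002,-0.004,0.093,0,0,0],[0.002,-0.004,0.098,0,0,0],[0.002,-0.004,0.098,0,0,0]]])

```text
t: 2.6
tool_pos: [0.536, -0.2538, 0.0121]
eef_rot: [3.142, -0.0, -0.0]
force: [0.5, 0.3, -0.6]
opening: 0.0554
```

```bash
python3 - <<'E'
from h import *
go(.535,-.2565,.013)
p,d=snapshot("scene")
cv2.imwrite("pics/s2.png",cv2.resize(p[210:330,130:290],None,fx=5,fy=5,interpolation=cv2.INTER_CUBIC)[:600,:])
go(.535,-.2565,.013)
E
```

```text
t 2.6 pos [ 0.536  -0.2538  0.0121] F [ 0.5  0.3 -0.6] open 0.0554 q [ 0.38  0.97 -0.03  1.79  0.06  0.38 -1.27]
mm [-1.   2.7 -0.9] deg [ 0.    0.01 -0.01]
t 2.65 pos [ 0.5364 -0.2539  0.0126] F [0.3 0.8 0.8] open 0.0553 q [ 0.38  0.97 -0.03  1.79  0.06  0.38 -1.27]
mm [-1.4  2.6 -0.4] deg [ 0.02 -0.03 -0.01]
```

View pics/s2.png

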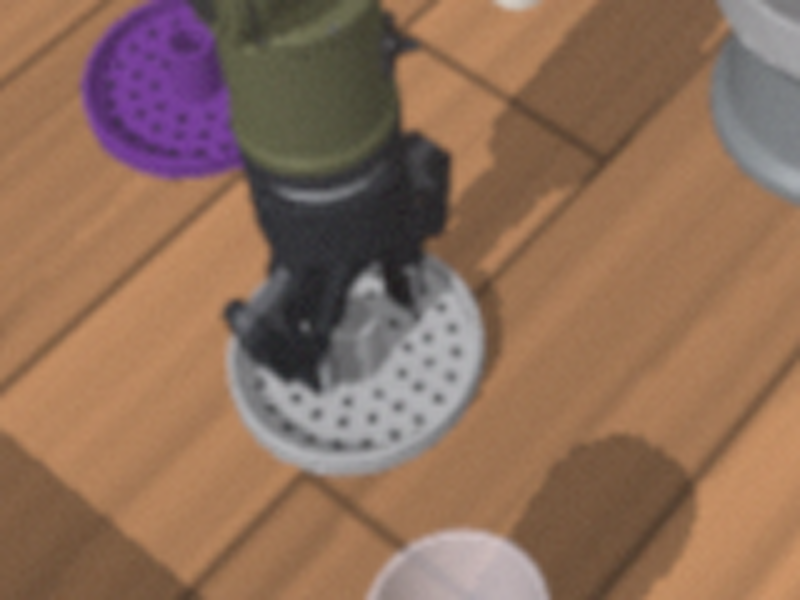

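The fingers straddle the tube inside the dish. I'll trim slightly and close.

Emit:
send_rows(commands=[[[-0.001,0.002,0,0,0,0],[-0.001,0.002,0,0,0,0],[-0.001,0.002,0,0,0,0],[-0.001,0.002,0,0,0,0],[-0.001,0.002,0,0,0,0],[-0.001,0.002,0,0,0,0],[-0.001,0.002,0,0,0,0],[-0.001,0.002,0,0,0,0]]], gripper=1, squeeze=80)

```text
t: 3.45
tool_pos: [0.5354, -0.2566, 0.0134]
eef_rot: [3.14, -0.001, 0.002]
force: [-1.2, -0.6, 5.4]
opening: 0.0273
```

Emit:
send_rows(commands=[[[0,0,-0.01,0,0,0],[0,0,-0.03,0,0,0],[0,0,-0.05,0,0,0],[0,0,-0.08,0,0,0],[0,0,-0.11,0,0,0],[0,0,-0.14,0,0,0],[0,0,-0.17,0,0,0],[0,0,-0.2,0,0,0]]])

```text
t: 4.25
tool_pos: [0.5347, -0.2555, 0.2141]
eef_rot: [-3.142, -0.0, -0.0]
force: [0.2, -0.7, -0.7]
opening: 0.0272
```

```bash
python3 - <<'E'
from h import *
go(.643,.041,.255)
p,d=snapshot("scene")
cv2.imwrite("pics/s3.png",cv2.resize(p[100:310,100:360],None,fx=2.8,fy=2.8,interpolation=cv2.INTER_CUBIC))
go(.643,.041,.255)
E
```

```text
t 4.25 pos [ 0.5347 -0.2555  0.2141] F [ 0.2 -0.7 -0.7] open 0.0272 q [ 0.4   0.66 -0.05  1.69  0.04  0.79 -1.24]
mm [ 108.4 -296.4  -40.9] deg [-0.   -0.01  0.01]
t 4.3 pos [ 0.5376 -0.2567  0.2191] F [ 1.3 -0.4  3. ] open 0.0265 q [ 0.4   0.66 -0.05  1.68  0.04  0.79 -1.24]
mm [ 105.7 -297.6  -36. ] deg [ 0.19 -0.49 -0.  ]
```

View pics/s3.png

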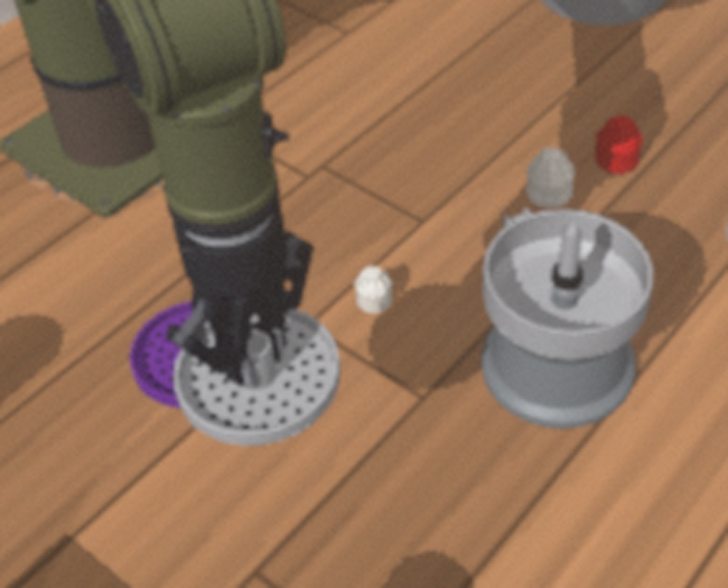

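The dish hangs from the tube and looks level. I'll carry it across above the spindle.

Emit:
send_rows(commands=[[[0.005,-0.015,-0.015,0,0,0],[0.02,-0.055,-0.03,0,0,0],[0.035,-0.095,-0.037,0,0,0],[0.05,-0.135,-0.037,0,0,0],[0.064,-0.175,-0.037,0,0,0],[0.078,-0.215,-0.037,0,0,0],[0.091,-0.25,-0.037,0,0,0],[0.099,-0.276,-0.037,0,0,0]]])

```text
t: 5.1
tool_pos: [0.6344, 0.0242, 0.2495]
eef_rot: [-3.14, -0.005, -0.001]
force: [-0.5, -0.4, -0.7]
opening: 0.027
```

Emit:
send_rows(commands=[[[0.004,-0.011,0,0,0,0],[0.007,-0.02,0,0,0,0],[0.007,-0.02,0,0,0,0],[0.007,-0.02,0,0,0,0],[0.007,-0.02,0,0,0,0],[0.007,-0.02,0,0,0,0],[0.007,-0.02,0,0,0,0],[0.007,-0.02,0,0,0,0]]])

```text
t: 5.9
tool_pos: [0.641, 0.0398, 0.2493]
eef_rot: [3.141, -0.001, -0.0]
force: [-0.0, -0.0, -0.2]
opening: 0.0273
```

```bash
python3 - <<'E'
from h import *
go(.643,.041,.255)
for n in("scene","top"):
    p,d=snapshot(n); np.save(f"pics/{n}4.npy",d); cv2.imwrite(f"pics/{n}4.png",p)
    c=p[90:260,210:390] if n=="scene" else p[110:220,180:300]
    cv2.imwrite(f"pics/{n}4c.png",cv2.resize(c,None,fx=3.5 if n=="scene" else 5,fy=3.5 if n=="scene" else 5,interpolation=cv2.INTER_CUBIC))
    C=cloud(n,d)
    m=(np.hypot(C[...,0]-.643,C[...,1]-.041)<.085)&(C[...,2]>.235)&(C[...,2]<.265)
    q=C[m]; print(n,len(q),q.min(0).round(4),q.max(0).round(4),((q.min(0)+q.max(0))/2).round(4))
go(.643,.041,.255)
E
```

```text
t 5.9 pos [0.641  0.0398 0.2493] F [-0.  -0.  -0.2] open 0.0273 q [-0.13  0.69 -0.01  1.49  0.01  0.96 -1.71]
mm [ 2.  -1.2 -5.7] deg [ 0.01  0.   -0.03]
scene 1370 [ 0.5755 -0.0291  0.2351] [0.707  0.1052 0.265 ] [0.6413 0.0381 0.25  ]
top 54 [0.6064 0.0948 0.2368] [0.6512 0.1067 0.2567] [0.6288 0.1007 0.2468]
t 6.0 pos [0.6411 0.0401 0.2493] F [-0.5 -0.3  0. ] open 0.0268 q [-0.13  0.69 -0.01  1.49  0.01  0.96 -1.71]
mm [ 1.9 -0.9 -5.7] deg [ 0.   -0.   -0.01]
```

View pics/scene4c.png

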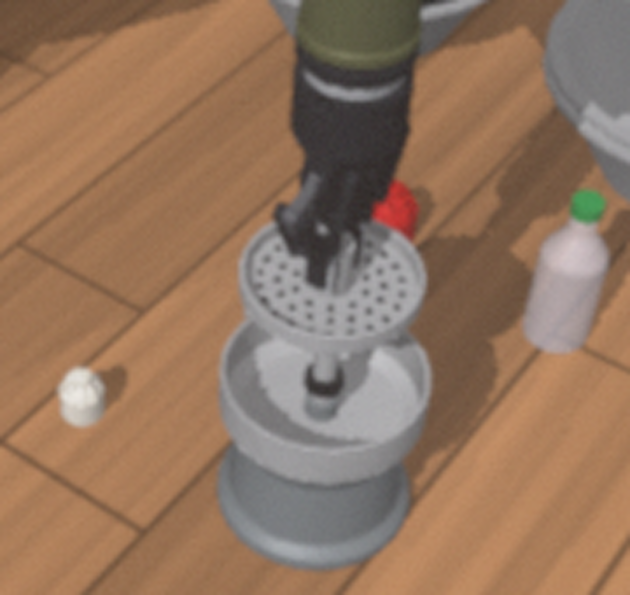

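View pics/top4c.png

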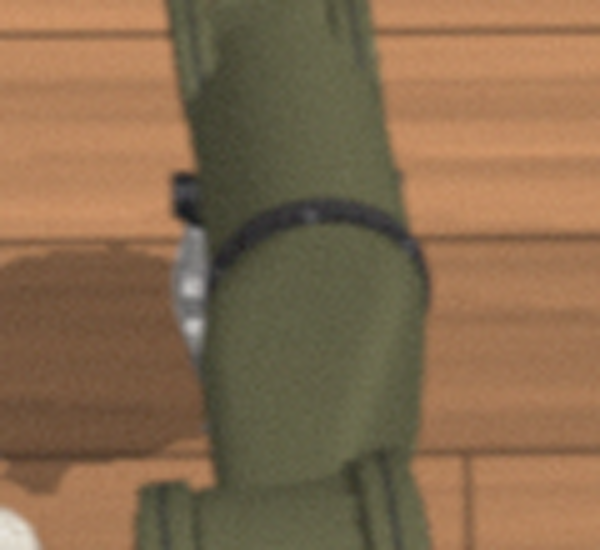

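In the scene camera the held dish is centred at (0.6413,0.0381) and the spindle/bowl axis at about (0.644,0.038). I'll shift +2.5 mm in x and lower gently over the tip.

Emit:
send_rows(commands=[[[0.0025,0,0.003,0,0,0],[0.0025,0,0.01,0,0,0],[0.0025,0,0.017,0,0,0],[0.0025,0,0.024,0,0,0],[0.0025,0,0.03,0,0,0],[0.0025,0,0.036,0,0,0],[0.0025,0,0.042,0,0,0],[0.0025,0,0.045,0,0,0]]])

```text
t: 6.8
tool_pos: [0.6433, 0.0402, 0.2035]
eef_rot: [3.141, 0.0, -0.001]
force: [0.1, 0.0, -1.1]
opening: 0.0271
```

```bash
python3 - <<'E'
from h import *
go(.6435,.04,.145)
p,d=snapshot("scene")
cv2.imwrite("pics/s5.png",cv2.resize(p[130:250,240:360],None,fx=5,fy=5,interpolation=cv2.INTER_CUBIC))
s=get_state();print(s['force'].round(2),s['moment'].round(2))
E
```

```text
t 6.8 pos [0.6433 0.0402 0.2035] F [ 0.1  0.  -1.1] open 0.0271 q [-0.13  0.74 -0.01  1.54  0.01  0.86 -1.72]
mm [ 0.3  0.2 58.5] deg [0.01 0.05 0.01]
[-0.38 -0.01 -1.77] [-0.    0.    0.03]
```

View pics/s5.png

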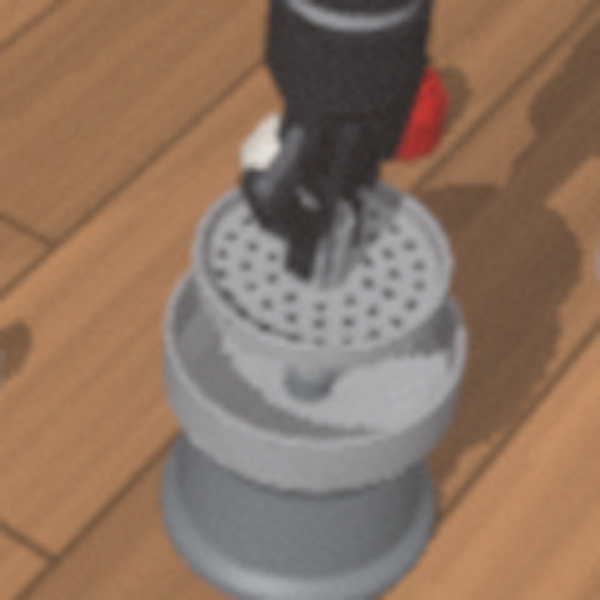

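The dish is on the spindle with no contact force. I'll go on to just above the collar.

Emit:
send_rows(commands=[[[0,0,0.005,0,0,0],[0,0,0.011,0,0,0],[0,0,0.017,0,0,0],[0,0,0.023,0,0,0],[0,0,0.029,0,0,0],[0,0,0.034,0,0,0],[0,0,0.038,0,0,0],[0,0,0.04,0,0,0]]])

```text
t: 7.65
tool_pos: [0.6434, 0.0403, 0.1638]
eef_rot: [3.141, 0.0, -0.001]
force: [-1.0, -0.7, -1.1]
opening: 0.0274
```

Emit:
send_rows(commands=[[[0,0,0.001,0,0,0],[0,0,0.002,0,0,0],[0,0,0.003,0,0,0],[0,0,0.004,0,0,0],[0,0,0.005,0,0,0],[0,0,0.006,0,0,0],[0,0,0.007,0,0,0],[0,0,0.008,0,0,0]]])

```text
t: 8.45
tool_pos: [0.6438, 0.0403, 0.1579]
eef_rot: [-3.142, -0.0, -0.002]
force: [-3.1, -0.0, 8.8]
opening: 0.027
```

The collar is in contact at the expected height. I'll keep pushing slowly.

Emit:
send_rows(commands=[[[0,0,0.001,0,0,0],[0,0,0.002,0,0,0],[0,0,0.003,0,0,0],[0,0,0.004,0,0,0],[0,0,0.005,0,0,0],[0,0,0.006,0,0,0],[0,0,0.007,0,0,0],[0,0,0.008,0,0,0]]], squeeze=110)

```text
t: 9.25
tool_pos: [0.6438, 0.0403, 0.1499]
eef_rot: [-3.142, 0.0, -0.002]
force: [-2.4, -0.9, 9.4]
opening: 0.0262
```

Emit:
send_rows(commands=[[[0,0,0.001,0,0,0],[0,0,0.002,0,0,0],[0,0,0.003,0,0,0],[0,0,0.004,0,0,0],[0,0,0.005,0,0,0],[0,0,0.006,0,0,0],[0,0,0.006,0,0,0],[0,0,0.006,0,0,0]]])

```text
t: 10.05
tool_pos: [0.6439, 0.0403, 0.1454]
eef_rot: [-3.141, 0.0, -0.003]
force: [-4.9, -0.3, 17.6]
opening: 0.0263
```

Emit:
send_rows(commands=[[[0,0,0.0005,0,0,0],[0,0,0.001,0,0,0],[0,0,0.0015,0,0,0],[0,0,0.002,0,0,0],[0,0,0.002,0,0,0],[0,0,0.002,0,0,0],[0,0,0.002,0,0,0],[0,0,0.002,0,0,0]]])

```text
t: 10.85
tool_pos: [0.644, 0.0403, 0.1452]
eef_rot: [-3.141, 0.001, -0.004]
force: [-9.4, -0.3, 29.4]
opening: 0.0262
```

```bash
python3 - <<'E'
from h import *
go(.6435,.04,.145)
p,d=snapshot("scene")
cv2.imwrite("pics/s6.png",cv2.resize(p[130:250,240:360],None,fx=5,fy=5,interpolation=cv2.INTER_CUBIC))
E
```

```text
t 10.85 pos [0.644  0.0403 0.1452] F [-9.4 -0.3 29.4] open 0.0262 q [-0.13  0.82 -0.01  1.59  0.02  0.74 -1.72]
mm [-0.5  0.3  0.2] deg [-0.02 -0.14 -0.03]
```

View pics/s6.png

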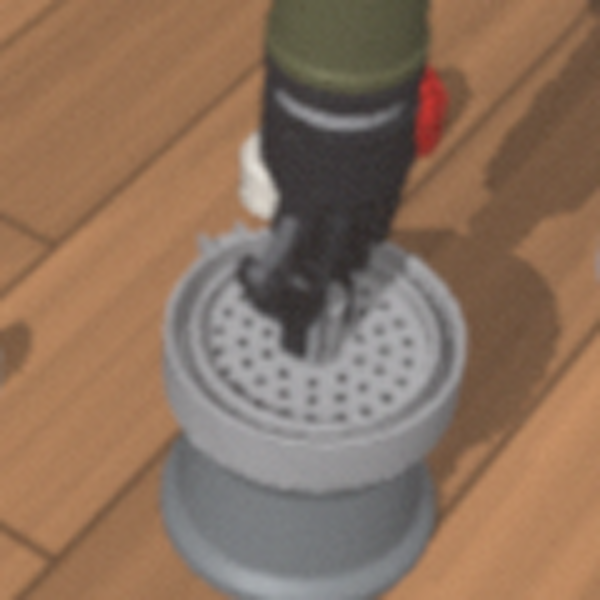

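The strainer hit a hard stop at TCP z 0.145 (underside 0.132), with its rim just inside the bowl rim. I'll relax, release and rise.

Emit:
send_rows(commands=[[[0,0,-0.001,0,0,0],[0,0,-0.002,0,0,0],[0,0,-0.003,0,0,0],[0,0,-0.004,0,0,0],[0,0,-0.004,0,0,0],[0,0,-0.004,0,0,0],[0,0,-0.004,0,0,0],[0,0,-0.004,0,0,0]]])

```text
t: 11.7
tool_pos: [0.6438, 0.0403, 0.1455]
eef_rot: [-3.142, 0.0, -0.001]
force: [-2.2, -0.1, 8.2]
opening: 0.0266
```

Emit:
send_rows(commands=[[[0,0,0,0,0,0],[0,0,0,0,0,0],[0,0,0,0,0,0],[0,0,0,0,0,0],[0,0,0,0,0,0],[0,0,0,0,0,0],[0,0,0,0,0,0],[0,0,0,0,0,0]]], gripper=0.35, squeeze=60)

```text
t: 12.5
tool_pos: [0.6436, 0.0403, 0.1443]
eef_rot: [3.141, 0.0, 0.0]
force: [0.3, -0.9, 0.5]
opening: 0.0552
```

Emit:
send_rows(commands=[[[0,0,-0.005,0,0,0],[0,0,-0.015,0,0,0],[0,0,-0.03,0,0,0],[0,0,-0.045,0,0,0],[0,0,-0.06,0,0,0],[0,0,-0.075,0,0,0],[0,0,-0.09,0,0,0],[0,0,-0.1,0,0,0]]])

```text
t: 13.3
tool_pos: [0.6443, 0.0403, 0.2465]
eef_rot: [-3.141, 0.0, -0.004]
force: [0.4, 0.1, -0.2]
opening: 0.0555
```

```bash
python3 - <<'E'
from h import *
go(.4885,.2505,.25,-45)
go(.4885,.2505,.25,45)
p,d=snapshot("scene");np.save("pics/s7.npy",d)
cv2.imwrite("pics/s7.png",cv2.resize(p[100:250,220:370],None,fx=4,fy=4,interpolation=cv2.INTER_CUBIC))
C=cloud("scene",d);q=C[(np.hypot(C[...,0]-.643,C[...,1]-.039)<.06)&(C[...,2]>.12)&(C[...,2]<.15)]
print(np.median(q,0),len(q), np.percentile(q[:,2],[5,25,50,75,95]))
A=np.c_[q[:,:2],np.ones(len(q))];k=abs(q[:,2]-.136)<.004;print(np.linalg.lstsq(A[k],q[k,2],rcond=None)[0])
E
```

```text
t 13.3 pos [0.6443 0.0403 0.2465] F [ 0.4  0.1 -0.2] open 0.0555 q [-0.13  0.7  -0.01  1.49  0.01  0.95 -1.71]
mm [-155.8 -210.2   -3.9] deg [-0.07 -0.14 45.  ]
t 13.3 pos [0.6443 0.0403 0.2465] F [ 0.4  0.1 -0.2] open 0.0555 q [-0.13  0.7  -0.01  1.49  0.01  0.95 -1.71]
mm [-155.8 -210.2   -3.9] deg [  0.05  -0.15 -45.  ]
[0.64888143 0.03342785 0.13581252] 920 [0.13333372 0.13473362 0.13581252 0.13684924 0.13881454]
[-0.00037036  0.00099221  0.13592557]
```

View pics/s7.png

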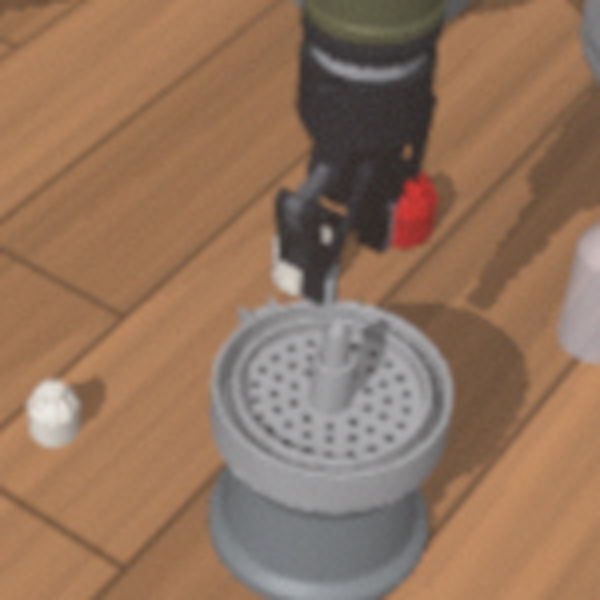

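The strainer is home and level: its floor reads 0.1358 against 0.136 expected. I'm going for the reamer with the jaws turned 45° away from the red one.

Emit:
send_rows(commands=[[[-0.015,-0.02,-0.002,0,0,-5],[-0.035,-0.047,-0.004,0,0,-11],[-0.056,-0.076,-0.004,0,0,-17],[-0.078,-0.105,-0.004,0,0,-23],[-0.1,-0.135,-0.004,0,0,-29],[-0.122,-0.165,-0.004,0,0,-35],[-0.142,-0.192,-0.004,0,0,-41],[-0.156,-0.21,-0.004,0,0,-45]]], gripper=0.08)

```text
t: 14.15
tool_pos: [0.4857, 0.2527, 0.2484]
eef_rot: [-2.897, -1.211, 0.0]
force: [0.1, 0.5, -0.1]
opening: 0.0786
```

Emit:
send_rows(commands=[[[0,0,0.01,0,0,0],[0,0,0.03,0,0,0],[0,0,0.06,0,0,0],[0,0,0.09,0,0,0],[0,0,0.11,0,0,0],[0,0,0.12,0,0,0],[0,0,0.12,0,0,0],[0,0,0.12,0,0,0]]])

```text
t: 14.95
tool_pos: [0.4885, 0.25, 0.1287]
eef_rot: [2.903, 1.2, 0.002]
force: [0.1, 0.5, 0.8]
opening: 0.0787
```

```bash
python3 - <<'E'
from h import *
p,d=snapshot("scene")
cv2.imwrite("pics/s8.png",cv2.resize(p[90:200,230:370],None,fx=5,fy=5,interpolation=cv2.INTER_CUBIC))
go(.4885,.2505,.0,45)
E
```

```text
t 15.0 pos [0.4886 0.2503 0.1292] F [-0.1  0.7  0.1] open 0.0788 q [-0.45  0.74 -0.17  1.89  0.23  0.53 -1.57]
mm [ -0.2  -0.3 129.2] deg [ 0.05 -0.1  -0.05]
```

View pics/s8.png

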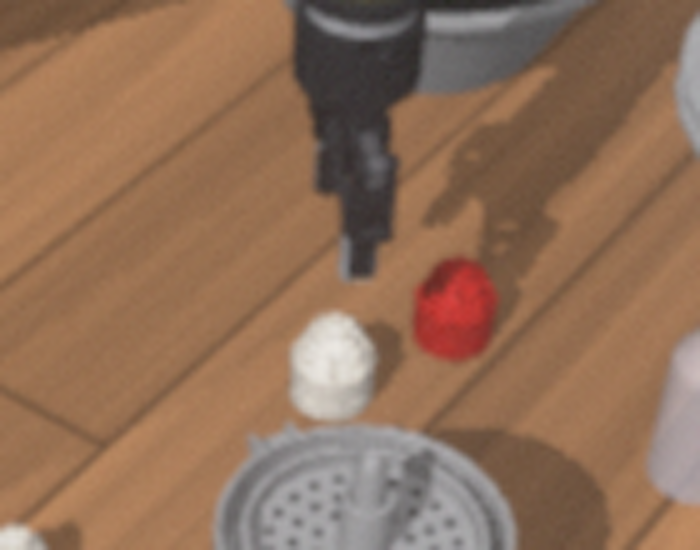

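Emit:
send_rows(commands=[[[0,0,0.01,0,0,0],[0,0,0.03,0,0,0],[0,0,0.055,0,0,0],[0,0,0.08,0,0,0],[0,0,0.1,0,0,0],[0,0,0.115,0,0,0],[0,0,0.125,0,0,0],[0,0,0.129,0,0,0]]])

```text
t: 15.8
tool_pos: [0.4875, 0.2502, -0.0014]
eef_rot: [2.902, 1.202, -0.001]
force: [-0.0, -1.3, -0.1]
opening: 0.0785
```

```bash
python3 - <<'E'
from h import *
p,d=snapshot("scene")
cv2.imwrite("pics/s9.png",cv2.resize(p[90:200,230:370],None,fx=5,fy=5,interpolation=cv2.INTER_CUBIC))
go(.4885,.2505,.0,45)
E
```

```text
t 15.85 pos [ 0.4875  0.2502 -0.0014] F [ 0.4 -0.2 -0.5] open 0.0787 q [-0.51  0.97 -0.09  1.93  0.29  0.26 -1.62]
mm [ 0.9  0.5 -1.4] deg [-0.    0.03  0.01]
```

View pics/s9.png

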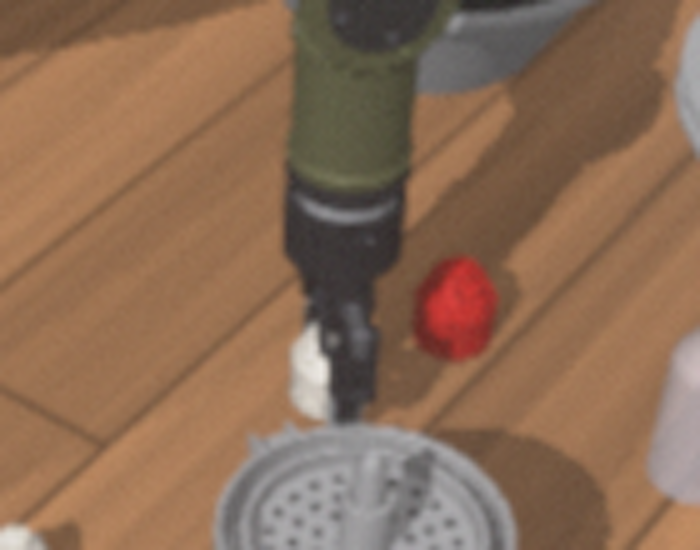

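```bash
python3 - <<'E'
from h import *
for X in [(.4885,.2505,.017),(.491,.248,.017),(.4875,.2502,.017),(.4875+.033,.2502-.033,.01),(.4875+.033+.0078,.2502-.033+.0078,.01),(.4875+.033-.0078,.2502-.033-.0078,.01)]: print(X,np.round(px("scene",X),2), np.round((np.array(px("scene",X))-[230,90])*5))
p=cv2.imread("pics/s9.png");cv2.imwrite("pics/s9z.png",cv2.resize(p[250:470,250:450],None,fx=3,fy=3,interpolation=cv2.INTER_CUBIC)[:600])
E
```

```text
(0.4885, 0.2505, 0.017) [296.41 164.99] [332. 375.]
(0.491, 0.248, 0.017) [296.61 165.71] [333. 379.]
(0.4875, 0.2502, 0.017) [296.11 164.91] [331. 375.]
(0.5205, 0.21719999999999998, 0.01) [298.66 176.16] [343. 431.]
(0.5283, 0.22499999999999998, 0.01) [301.98 175.85] [360. 429.]
(0.5126999999999999, 0.20939999999999998, 0.01) [295.33 176.47] [327. 432.]
```

View pics/s9z.png

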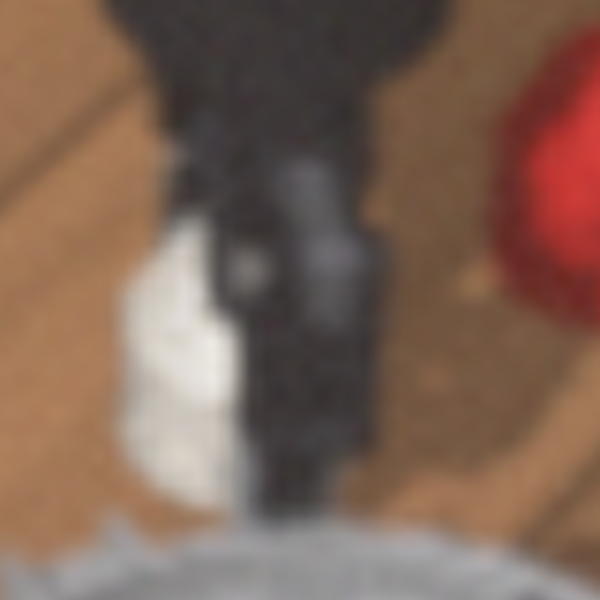

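The finger tip spans crop x 328–362 against 327–360 predicted, so it's aligned with the reamer. Closing.

Emit:
send_rows(commands=[[[0,0,0,0,0,0],[0,0,0,0,0,0],[0,0,0,0,0,0],[0,0,0,0,0,0],[0,0,0,0,0,0],[0,0,0,0,0,0],[0,0,0,0,0,0],[0,0,0,0,0,0]]], gripper=1, squeeze=50)

```text
t: 16.65
tool_pos: [0.4881, 0.2506, 0.0004]
eef_rot: [-2.902, -1.202, -0.003]
force: [-0.6, -0.1, 6.2]
opening: 0.0543
```

Emit:
send_rows(commands=[[[0,0,-0.01,0,0,0],[0,0,-0.03,0,0,0],[0,0,-0.06,0,0,0],[0,0,-0.095,0,0,0],[0,0,-0.13,0,0,0],[0,0,-0.165,0,0,0],[0,0,-0.2,0,0,0],[0,0,-0.235,0,0,0]]])

```text
t: 17.45
tool_pos: [0.4872, 0.2498, 0.2365]
eef_rot: [2.902, 1.202, 0.001]
force: [0.2, -0.3, -0.9]
opening: 0.0546
```

```bash
python3 - <<'E'
from h import *
p,d=snapshot("scene")
cv2.imwrite("pics/s10.png",cv2.resize(p[60:200,230:370],None,fx=4,fy=4,interpolation=cv2.INTER_CUBIC))
go(.6439,.0403,.245,45)
E
```

```text
t 17.5 pos [0.4901 0.2518 0.242 ] F [1.8 0.9 2.4] open 0.0547 q [-0.42  0.58 -0.23  1.79  0.18  0.79 -1.52]
mm [-40.7 258.3  -2.7] deg [ 0.16 -0.59 -0.02]
```

View pics/s10.png

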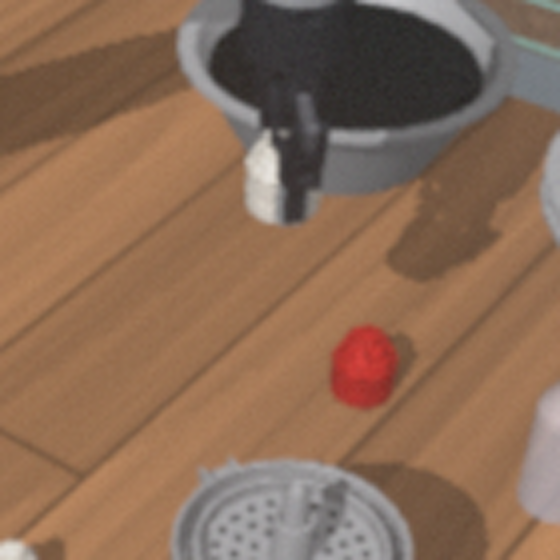

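The reamer is held upright. Carrying it over the spindle.

Emit:
send_rows(commands=[[[-0.003,0.016,-0.003,0,0,0],[-0.009,0.052,-0.005,0,0,0],[-0.015,0.09,-0.005,0,0,0],[-0.021,0.13,-0.005,0,0,0],[-0.027,0.17,-0.005,0,0,0],[-0.033,0.205,-0.005,0,0,0],[-0.037,0.235,-0.005,0,0,0],[-0.04,0.25,-0.005,0,0,0]]])

```text
t: 18.3
tool_pos: [0.6373, 0.0413, 0.2394]
eef_rot: [2.903, 1.195, 0.0]
force: [0.6, 0.2, -1.0]
opening: 0.0541
```

Emit:
send_rows(commands=[[[0,0.004,0,0,0,0],[0,0.008,0,0,0,0],[0,0.008,0,0,0,0],[0,0.008,0,0,0,0],[0,0.008,0,0,0,0],[0,0.008,0,0,0,0],[0,0.008,0,0,0,0],[0,0.008,0,0,0,0]]])

```text
t: 19.1
tool_pos: [0.6417, 0.0397, 0.2393]
eef_rot: [2.902, 1.203, -0.0]
force: [0.4, -0.1, -0.3]
opening: 0.0543
```

```bash
python3 - <<'E'
from h import *
go(.6439,.0403,.245,45)
p,d=snapshot("scene");np.save("pics/s11.npy",d);cv2.imwrite("pics/s11f.png",p)
cv2.imwrite("pics/s11.png",cv2.resize(p[110:230,250:370],None,fx=5,fy=5,interpolation=cv2.INTER_CUBIC))
go(.6439,.0403,.245,45)
for X in [(.6439,.0403,.241),(.6439,.0403,.206),(.6439,.0403,.176)]: print((np.array(px("scene",X))-[250,110])*5)
E
```

```text
t 19.1 pos [0.6417 0.0397 0.2393] F [ 0.4 -0.1 -0.3] open 0.0543 q [-0.    0.71 -0.25  1.5   0.2   0.96 -1.09]
mm [ 2.   1.1 -5.7] deg [0.   0.01 0.01]
t 19.15 pos [0.6417 0.0396 0.2393] F [-0.6  0.1 -1.3] open 0.0543 q [-0.    0.71 -0.25  1.5   0.2   0.96 -1.09]
mm [ 2.1  1.1 -5.7] deg [0.   0.   0.01]
[279.81195159 303.87302953]
[274.55830381 353.3801458 ]
[270.25267735 393.95369752]
```

View pics/s11.png

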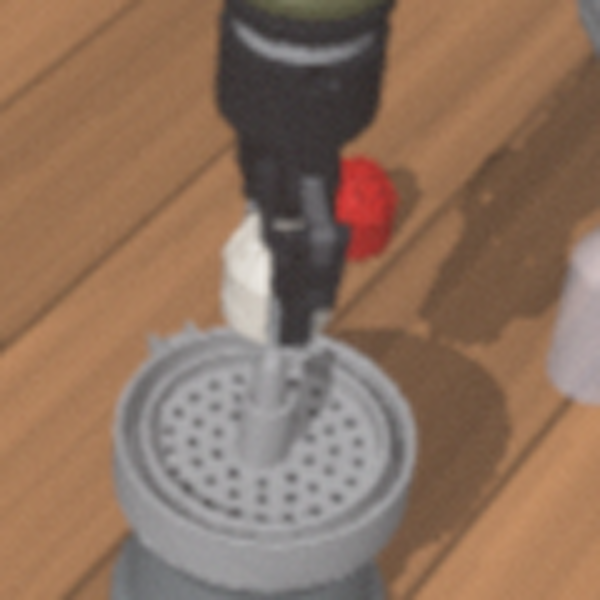

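```bash
python3 - <<'E'
from h import *
p=cv2.imread("pics/s11f.png");d=np.load("pics/s11.npy");C=cloud("scene",d)
m=camera_model("scene");R=np.array(m['R']);t=np.array(m['t'])
P0=np.array([.6417,.0397,.256]);print("TCP px",px("scene",P0),"depth",(R@P0+t)[2], "exp halfwidth px",409*.0275/(R@P0+t)[2])
for v in range(158,180,2):
    row=p[v].astype(int); us=[u for u in range(285,325) if row[u].min()>140 and row[u].max()-row[u].min()<45 and d[v,u]<1.35]
    print(v,us,[round(float(C[v,u,2]),3) for u in us[:1]])
E
python3 -c "
import cv2
p=cv2.imread('pics/s11f.png');cv2.imwrite('pics/s11z.png',cv2.resize(p[145:195,280:335],None,fx=12,fy=12,interpolation=cv2.INTER_NEAREST))"
```

```text
TCP px (np.float64(305.54698404218794), np.float64(166.13979058816028)) depth 1.0083950115453506 exp halfwidth px 11.153863189746815
158 [296, 297, 298, 299, 300, 301] [0.274]
160 [295, 296, 297, 298, 299, 300, 301, 302, 303] [0.275]
162 [295, 296, 297, 298, 299, 300, 301, 302, 303] [0.266]
164 [295, 296, 297, 298, 299, 300, 301, 302, 303] [0.263]
166 [295, 296, 297, 298, 299, 300, 301, 302, 303] [0.262]
168 [295, 296, 297, 298, 299, 300, 301, 302, 303] [0.257]
170 [295, 296, 297, 298, 299, 300, 301, 302, 303] [0.251]
172 [295, 296, 297, 298, 299, 300, 301, 302, 303] [0.243]
174 [296, 297, 298, 299, 300, 301, 302, 303] [0.242]
176 [287, 288, 289, 292, 293, 294, 295, 296, 297, 298, 299, 300, 301, 302, 303] [0.121]
178 [285, 286, 287, 288, 293, 294, 295, 296, 297, 298, 299, 300, 301, 302, 303, 304, 313, 314, 315, 316] [0.12]
```

View pics/s11z.png

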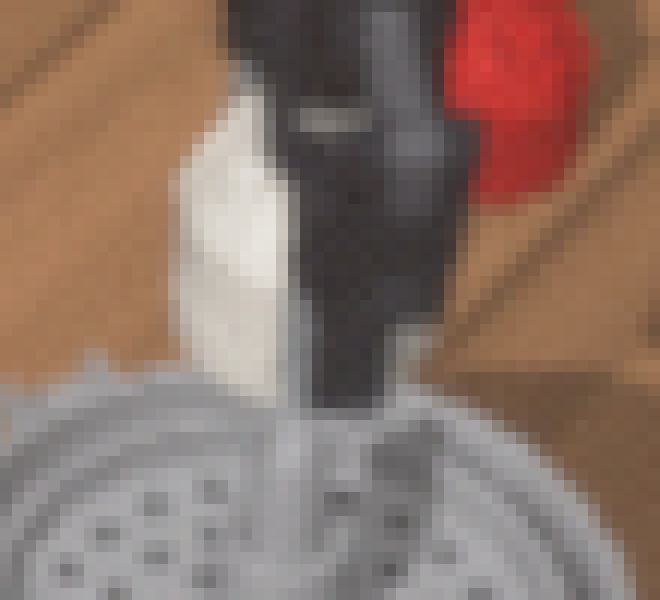

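The reamer edges at 294.6 and 316.5 px give a centre of 305.5, which equals the TCP projection, so it's centred in the grip. I'll align and lower it.

Emit:
send_rows(commands=[[[0.002,0.001,0.003,0,0,0],[0.002,0.001,0.01,0,0,0],[0.002,0.001,0.018,0,0,0],[0.002,0.001,0.026,0,0,0],[0.002,0.001,0.034,0,0,0],[0.002,0.001,0.04,0,0,0],[0.002,0.001,0.043,0,0,0],[0.002,0.001,0.043,0,0,0]]])

```text
t: 19.95
tool_pos: [0.6436, 0.0402, 0.1957]
eef_rot: [-2.902, -1.202, 0.001]
force: [-0.9, -0.4, -0.1]
opening: 0.0544
```

```bash
python3 - <<'E'
from h import *
go(.6439,.0403,.162,45)
E
```

```text
t 19.95 pos [0.6436 0.0402 0.1957] F [-0.9 -0.4 -0.1] open 0.0544 q [-0.01  0.76 -0.24  1.53  0.21  0.87 -1.1 ]
mm [ 0.3  0.1 33.7] deg [-0.03  0.04  0.  ]
```

Emit:
send_rows(commands=[[[0,0,0.002,0,0,0],[0,0,0.004,0,0,0],[0,0,0.006,0,0,0],[0,0,0.008,0,0,0],[0,0,0.01,0,0,0],[0,0,0.012,0,0,0],[0,0,0.014,0,0,0],[0,0,0.016,0,0,0]]])

```text
t: 20.75
tool_pos: [0.6437, 0.0402, 0.1801]
eef_rot: [2.902, 1.202, -0.001]
force: [-1.1, -0.2, -0.7]
opening: 0.0542
```

Emit:
send_rows(commands=[[[0,0,0.002,0,0,0],[0,0,0.004,0,0,0],[0,0,0.006,0,0,0],[0,0,0.008,0,0,0],[0,0,0.01,0,0,0],[0,0,0.012,0,0,0],[0,0,0.0135,0,0,0],[0,0,0.015,0,0,0]]])

```text
t: 21.55
tool_pos: [0.6437, 0.0402, 0.1651]
eef_rot: [2.902, 1.202, -0.001]
force: [-1.4, -0.6, -1.0]
opening: 0.0543
```

Emit:
send_rows(commands=[[[0,0,0.0005,0,0,0],[0,0,0.001,0,0,0],[0,0,0.0015,0,0,0],[0,0,0.002,0,0,0],[0,0,0.003,0,0,0],[0,0,0.004,0,0,0],[0,0,0.0045,0,0,0],[0,0,0.005,0,0,0]]])

```text
t: 22.35
tool_pos: [0.6438, 0.0402, 0.1623]
eef_rot: [2.902, 1.202, 0.001]
force: [-8.4, -0.1, 16.6]
opening: 0.0544
```

It stopped at 0.1623 with contact force, against 0.162 expected. I'll relax and release.

Emit:
send_rows(commands=[[[0,0,-0.001,0,0,0],[0,0,-0.002,0,0,0],[0,0,-0.002,0,0,0],[0,0,-0.002,0,0,0],[0,0,-0.002,0,0,0],[0,0,-0.002,0,0,0],[0,0,-0.002,0,0,0],[0,0,-0.002,0,0,0]]])

```text
t: 23.15
tool_pos: [0.6438, 0.0401, 0.1624]
eef_rot: [2.902, 1.202, -0.0]
force: [-5.0, -0.7, 5.1]
opening: 0.0544
```

Emit:
send_rows(commands=[[[0,0,0,0,0,0],[0,0,0,0,0,0],[0,0,0,0,0,0],[0,0,0,0,0,0],[0,0,0,0,0,0],[0,0,0,0,0,0],[0,0,0,0,0,0],[0,0,0,0,0,0]]], gripper=0.05)

```text
t: 23.95
tool_pos: [0.6439, 0.0402, 0.1623]
eef_rot: [2.902, 1.202, 0.0]
force: [-0.3, 0.3, 0.6]
opening: 0.0811
```

Emit:
send_rows(commands=[[[0,0,-0.005,0,0,0],[0,0,-0.015,0,0,0],[0,0,-0.03,0,0,0],[0,0,-0.05,0,0,0],[0,0,-0.07,0,0,0],[0,0,-0.09,0,0,0],[0,0,-0.11,0,0,0],[0,0,-0.12,0,0,0]]])

```text
t: 24.75
tool_pos: [0.6449, 0.0405, 0.2852]
eef_rot: [2.901, 1.202, 0.006]
force: [0.4, 1.1, 0.3]
opening: 0.0808
```

```bash
python3 - <<'E'
from h import *
go(.5,-.12,.30,45)
p,d=snapshot("scene")
C=cloud("scene",d)
cv2.imwrite("pics/s12.png",cv2.resize(p[90:240,220:370],None,fx=4,fy=4,interpolation=cv2.INTER_CUBIC))
q=C[(np.hypot(C[...,0]-.644,C[...,1]-.039)<.035)&(C[...,2]>.17)&(C[...,2]<.245)]
print(q.min(0),q.max(0),(q.min(0)+q.max(0))/2)
q=C[(np.hypot(C[...,0]-.644,C[...,1]-.039)<.058)&(np.hypot(C[...,0]-.644,C[...,1]-.039)>.035)&(C[...,2]>.12)&(C[...,2]<.15)];print(np.median(q[:,2]))
E
```

```text
t 24.75 pos [0.6449 0.0405 0.2852] F [0.4 1.1 0.3] open 0.0808 q [ 0.    0.67 -0.25  1.43  0.18  1.06 -1.07]
mm [-215.9   11.1  -15.5] deg [ 0.15 -0.19 -0.  ]
[0.62051922 0.01092063 0.17002808] [0.67238595 0.06207163 0.22609045] [0.64645259 0.03649613 0.19805927]
0.13556860493577153
```

View pics/s12.png

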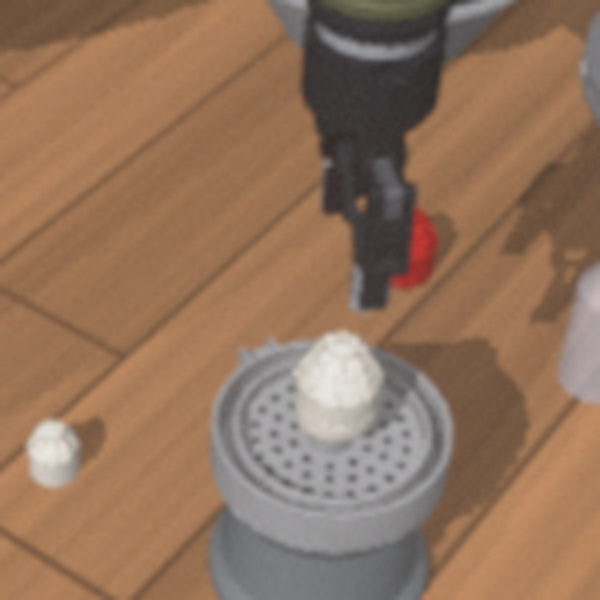

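The reamer stands upright on the tube, with its tip at about 0.225 (0.224 expected). I'll retreat and check from above.

Emit:
send_rows(commands=[[[0,0,-0.01,0,0,0],[-0.02,0.0,-0.015,0,0,0],[-0.05,0.002,-0.015,0,0,0],[-0.085,0.004,-0.015,0,0,0],[-0.12,0.006,-0.015,0,0,0],[-0.155,0.008,-0.015,0,0,0],[-0.18,0.01,-0.015,0,0,0],[-0.19,0.011,-0.015,0,0,0]]])

```text
t: 25.6
tool_pos: [0.515, -0.1045, 0.2969]
eef_rot: [2.904, 1.197, -0.005]
force: [0.9, 0.3, -0.1]
opening: 0.0812
```

```bash
python3 - <<'E'
from h import *
p,d=snapshot("top")
C=cloud("top",d)
cv2.imwrite("pics/t13.png",cv2.resize(p[100:280,120:400],None,fx=2.8,fy=2.8,interpolation=cv2.INTER_CUBIC))
q=C[(np.hypot(C[...,0]-.644,C[...,1]-.041)<.035)&(C[...,2]>.17)&(C[...,2]<.245)]
print(len(q),q.min(0),q.max(0),(q.min(0)+q.max(0))/2)
E
```

```text
260 [0.61690817 0.01649368 0.17018636] [0.6689027  0.07012447 0.23242387] [0.64290544 0.04330908 0.20130511]
```

View pics/t13.png

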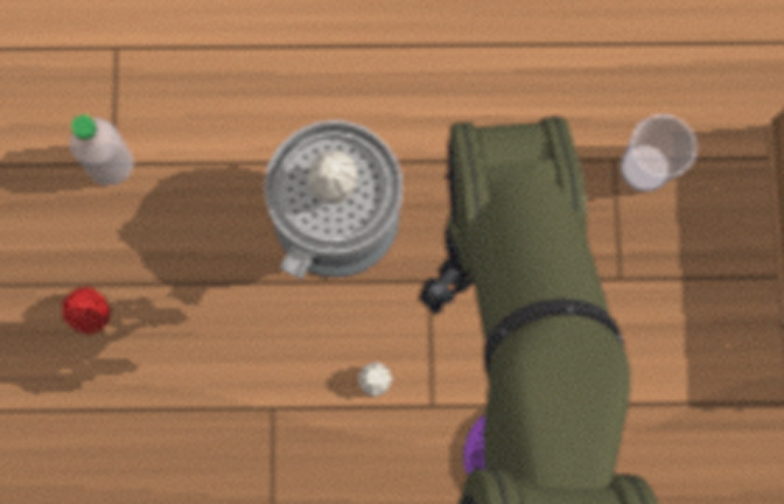

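The top view shows the reamer at (335,177) centred in the seated strainer. The bottle, cup, small reamer and red look-alike haven't moved, and the arm is clear. Handing in.

```bash
python3 -c "
from bench import *
print(sign_off())"
```

```text
the job is handed in; nothing more can be done
None
```

I put the grey steel strainer over the spindle and pushed it and its collar down to the stop, then seated the larger white reamer on its tube. I handed the job in at about 26 s, well inside the 64 s limit.

- **Strainer:** it stopped hard with its underside at about 132 mm and up to 29 N of push. After release the floor read 135.8 mm (136 expected) and level.
- **Reamer:** it met the tube at an underside height of about 162 mm (162 expected), with 16.6 N of contact force. The scene camera puts its tip at about 226 mm (224 expected).
- **Surroundings:** the last top view shows the reamer centred in the bowl. The small reamer, bottle, cup and red look-alike look unmoved, and the gripper was open and clear.

**Disagreements:** the two cameras differed by up to about 5 mm in y, so I averaged them to set the targets. In the last check the top camera's highest point on the reamer read 232 mm, 8 mm over the expected tip height. I took that as depth noise, because the contact height and the scene camera agree, and did not measure it again.

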